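# Put the rubbing stone away in the push-catch drawer

### The job

Put the square grey rubbing stone away in the wider of the two low drawers: press the front of that drawer so that its catch lets go and it springs open, lay the stone flat on its floor without dropping it, then push the drawer in until the catch holds it shut. Leave the narrower drawer shut and do not disturb the plaster cone.

Things in the scene. Friction and masses are not known exactly. Their poses are not given: they have to be found in the camera images.
- wide_drawer (a joint): Travel (m) of the wider drawer along its slide: 0 held shut by its push-push catch, +0.08 sprung fully open towards the robot, -0.0096 pressed right in (rigid stop). From shut or open, push right in to that stop and back off: shut, it lets go and springs open at up to 0.3 m/s; open, it catches at 0. Pressed less far, nothing changes. Pushing takes 3 to 9 N before the stop. No handle.
- wide_unit: Grey steel shell of the wider drawer, fixed: 130 mm wide, 200 mm deep, 56 mm high, closed top, open towards the robot. Origin at table height, 85 mm behind the shell's front edge, midway across. x points into the unit, y left, z up. Its place and yaw (within 0.25 rad of the robot's own) vary, and the two units may change sides.
- wide_front (a point): Centre of the outer face of the wider drawer's upright wooden front, 28 mm above the table; moves with the drawer. Front: 118 mm wide, 44 mm high (6 to 50 mm above the table), 8 mm thick. x points into the unit (push this way), y left, z up. Shut, the face stands 12 mm proud of the shell; pressed right in, still 2.4 mm.
- wide_tray (a point): Point on the wider drawer's inner floor (8 mm above the table), midway across, 48 mm behind the front's outer face; moves with it, same axes. With the drawer open it is the middle of the part out from under the shell, 84 mm along x by 104 mm along y inside. The floor runs from x = -40 to +71 mm. Side walls 3 mm thick, tops 38 mm above the table (front's top 50 mm, shell's opening 52 mm).
- stone_center (a point): Centre of the rubbing stone, a loose grey square bar 64 mm long (its x), 22 mm wide, 22 mm high, 50 to 130 g, lying flat on the bench at any yaw, out to the left or to the right of the units. Half-way up: 11 mm above the table at the start.
- narrow_drawer (a joint): Travel (m) of the narrower unit's drawer (same make, shell 90 mm wide, front 78 mm wide); 0 when held shut by its own push-push catch. To be left shut.
- narrow_front (a point): Centre of the outer face of the narrower drawer's front, axes as for wide_front.
- cone_foot (a point): Centre of the underside of the white turned plaster cone (84 mm across, 60 mm high) loose on the bench; not to be disturbed. Also about: a cork block (85 x 55 x 32 mm, on the side where the stone is not), chisels, a flat steel riffler between the units, a 150 mm can.

How it is judged:
On the way, in this order (a step that is already met when the one before it is completed fails the run):
1. the wider drawer has been pressed and has sprung open (value of joint wide_drawer above 0.07 m), for 0.1 s.
2. the stone lies flat on the floor of the open drawer, let go (value of joint wide_drawer above 0.05 m and x of stone_center in the frame of wide_tray between -0.042 and 0.073 m and y of stone_center in the frame of wide_tray between -0.055 and 0.055 m and z of stone_center in the frame of wide_tray between 0.005 and 0.017 m and contact force between the fingers and stone below 0.1 N), for 0.2 s.
At the end, for the whole second after the job is handed in: The wider drawer is held shut by its catch (within 3 mm of its shut position) with the stone lying flat on its floor (centre 5 to 17 mm above the floor), and the narrower drawer is held shut (within 3 mm) (value of joint wide_drawer between -0.003 and 0.003 m and x of stone_center in the frame of wide_tray between -0.042 and 0.073 m and y of stone_center in the frame of wide_tray between -0.055 and 0.055 m and z of stone_center in the frame of wide_tray between 0.005 and 0.017 m and value of joint narrow_drawer between -0.003 and 0.003 m); the robot touches nothing.
It fails at once if the stone is dropped into the drawer (moves faster than 0.9 m/s inside it, a fall of about 40 mm) (linear speed of stone above 0.9 m/s and horizontal distance between stone_center and wide_tray below 0.06 m and z of stone_center in the frame of wide_tray below 0.05 m).
It fails at once if the narrower drawer is sprung open (value of joint narrow_drawer above 0.02 m).
It fails at once if the plaster cone is shoved by more than 20 mm or tipped by more than 0.3 rad (distance of cone_foot from where it was at the start of the episode above 0.02 m or angle between cone_foot's own z axis and vertical above 0.3 rad).
It also fails if it takes over 72 s, if anything falls off the work surface, if the arm or the gripper's body presses on something with over 40 N, if the wrist force passes 120 N, or if a joint passes its speed limit or range.

### The arm

A 7-joint arm with a two-finger parallel gripper is mounted at the origin on the work surface. World frame = base frame: x ahead of the robot, y to its left, z up, the work surface at z = 0. Lengths are in m, angles in rad, forces in N, time in s.
With the tool pointing down it reaches from about 0.4 to 0.85 m from the base axis. Payload 4.5 kg.
Tool frame: the origin (TCP) lies midway between the tips of the shut fingers; the grasp point (between the pads) lies 19 mm behind it; z points along the fingers, y is the line along which they close (so a half turn about z gives the same grasp; the last joint's range is limited). The gripper opens to 88 mm and grips with 3 to 60 N. Pads are 18 mm wide; open, the fingers measure 123 mm over their backs; the gripper's body (75 mm by 187 mm) begins 45 mm behind the grasp point.
Start: joints at [-1.29, 0.689, -0.195, 1.565, 0.157, 0.902, -0.215], TCP at [0.153, 0.606, 0.239] pointing down, gripper open.
Joint ranges: [-3.01, 3.01], [-0.46, 2.08], [-1.47, 1.51], [0.13, 2.56], [-1, 4.14], [0.04, 2.09], [-2.66, 2.66]. Speed limits (rad/s): [2.57, 2.57, 3.14, 3.14, 3.14, 3.14, 3.14].

### API

Orientations are given as a unit quaternion [x, y, z, w].
In Python, from plant import r gives the robot as it stands.
- The arm moves only by the tool carry_out, never from a script. Its argument "plan" is a list of rows, each an object with "rot": the turn, a rotation vector about the tool's x, y, z in rad, a list of three; "xyz": the shift along the tool's x, y, z in m, a list of three; "grip": the closure in counts, from 0 (fully open) to 255 (shut). In form: [{"rot": [wx, wy, wz], "xyz": [dx, dy, dz], "grip": grip}, ...]. A call has 1 to 8 rows; each row is the pose to reach, as a shift and turn from the pose commanded when the call began, along the tool's axes at that moment; what a row does not reach only later rows make up. A row lasts 1/12 s, in which the tool goes at most 41.7 mm and 7.16 degrees, less where a joint would pass 70% of its speed; a pose out of reach is approached as far as the arm can. A call with a gripper value outside its range is refused whole. The fingers move at their own pace and stop on an object; "squeeze" is the grip in N (left out, the last holds). Time passes only in rows, so rows that repeat a pose let the fingers close. It gives the time, the measured TCP pose, the force, the opening and the grip force at its end, in the units of the state.
- r.get_state(): the state, without advancing time (a new reading comes with each control period).
- r.snapshot(name): name is "side" or "top" or "wrist"; returns the picture (480x640x3 uint8, red, green, blue); there is no depth.
- r.camera_params(name): a dict with "fx", "fy", "cx", "cy" (pixels), "position" and "attitude" of the camera in the world; the wrist camera has in their place "hand_eye" (4x4, takes a point from camera to tool coordinates, whose origin is the TCP and whose axes are the flange's). Camera axes: x right, y down, z forward; pixel columns grow to the right and rows downward; lengths in m; the calibration is good to about 2 mm. The wrist camera is an equidistant fisheye: a pixel r from the principal point sees the ray r / f radians off the axis. A picture is of the moment at which its call begins: read the wrist's pose just before it. camera_params takes no time and is no camera call.
- r.finish_job(): hands the job in; it is judged then, once.
The state is a dict: "clock": time; "q": joint angles; "qd": joint speeds; "joint_torque": joint torques, N m; "tool_pos": TCP position; "eef_rot": TCP orientation; "contact_force": force on the tool from outside, world axes, zero at the start; "moment": the same for the moment, N m; "opening": opening from 0.0 (shut) to 1.0 (fully open); "finger_force": force on a finger pad.
Only numpy, scipy, OpenCV 4.12 (cv2) and the standard library are available. Lean on these libraries where they do the work, as an engineer would, in place of code of your own. Each camera call takes 0.05 s, during which the arm holds its last target. There are 200 camera calls.

## Working session

There is one attempt and no reset: what is moved stays moved. The work goes in short steps, Python scripts to look and compute and a tool call to move; the robot and the scene stay as the last step left them, time stands still between calls to the robot, and variables do not carry over. Pictures are saved under pics/ and viewed, at most 10 in all, crops included, and the job is handed in when it is done.

Besides the shell and the picture viewer there is one more tool, called after "Call:" by a JSON object that holds its "op" and its "data". carry_out: Moves the arm, as the interface text tells. Its arguments: {"type":"object","properties":{"plan":{"type":"array"},"squeeze":{"type":"number"}},"required":["plan"]}

```bash
ls && mkdir -p pics && python3 - <<'E'
from plant import r
import cv2
for n in("top","side"):
    cv2.imwrite(f"pics/{n}0.png",r.snapshot(n)[:,:,::-1])
for n in("top","side","wrist"): print(n,r.camera_params(n))
print(r.get_state())
E
```

```text
pics
top {'fx': 580.4756870380834, 'fy': 580.4756870380834, 'cx': 313.162816641787, 'cy': 234.9403793692541, 'position': array([ 0.47394824, -0.01529679,  1.12492998]), 'attitude': array([-0.70493702,  0.70770926, -0.03664219,  0.02947447])}
side {'fx': 520.2272825115781, 'fy': 520.2272825115781, 'cx': 310.5732546060249, 'cy': 243.58372308002464, 'position': array([0.52053793, 1.02975298, 0.74659896]), 'attitude': array([-0.04744076,  0.88048723, -0.47154709,  0.01161704])}
wrist {'fx': 371.64829954431775, 'fy': 371.64829954431775, 'cx': 320.8655266692678, 'cy': 242.6117229695564, 'hand_eye': array([[ 1.04374640e-03, -9.59150621e-01, -2.82893967e-01,
         7.32458695e-02],
       [ 9.99999132e-01,  7.73516473e-04,  1.06692517e-03,
        -6.55687424e-04],
       [-8.04518791e-04, -2.82894835e-01,  9.59150596e-01,
        -1.45696803e-01],
       [ 0.00000000e+00,  0.00000000e+00,  0.00000000e+00,
         1.00000000e+00]])}
{'clock': 0.1, 'q': array([-1.29021029,  0.68989714, -0.19451844,  1.56623263,  0.15727142,
        0.90248799, -0.21508373]), 'qd': array([-3.92720949e-04, -1.45122737e-03, -3.75399763e-06, -2.20665722e-03,
        5.66933682e-04, -1.48551451e-03,  1.22049573e-03]), 'joint_torque': array([-3.67616391e-03, -5.28499997e+01, -1.27177164e+00, -1.53836793e+01,
       -5.26296452e-02,  2.01359770e-03,  5.41133977e-05]), 'tool_pos': array([0.1525783, 0.6055089, 0.237994 ]), 'eef_rot': array([ 1.23044029e-01,  9.92400875e-01, -8.17282820e-04, -5.25217297e-05]), 'contact_force': array([-0.49978195, -0.0488759 , -0.71418514]), 'moment': array([-0.00087579,  0.03221545, -0.06774423]), 'finger_force': 0.0, 'opening': 1.0046412561282134}
```

View pics/top0.png

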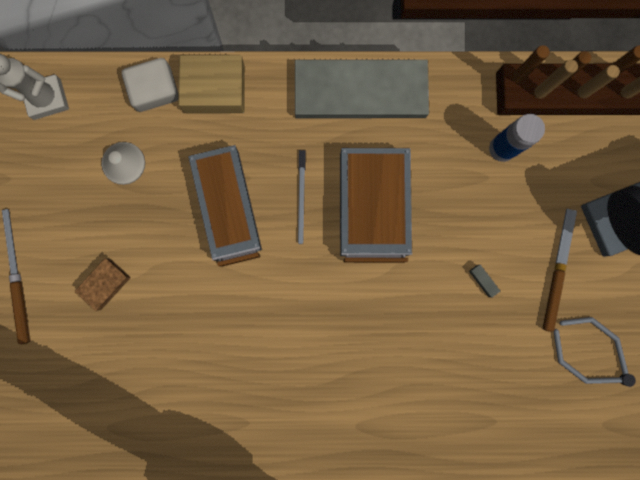

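View pics/side0.png

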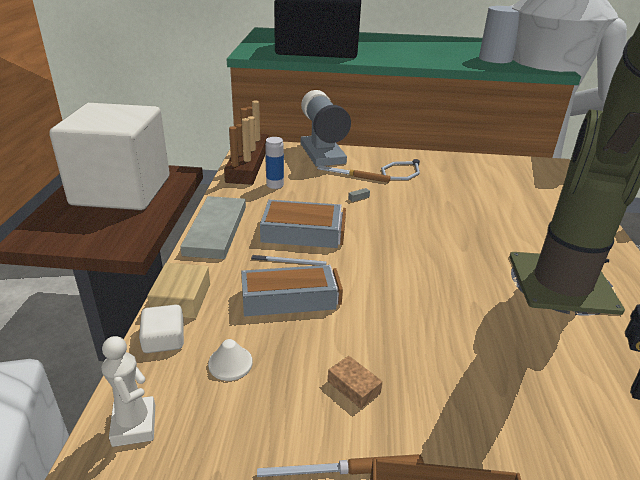

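The top view shows the wide unit at about (375,205) with its front at row ~258. The narrow unit is at (225,205), the riffler at (301,197), the stone at (485,281), the cone at (123,163) and the cork at (102,283). I'll enlarge the wide unit and stone.

```bash
python3 - <<'E'
import cv2
im=cv2.imread("pics/top0.png")[140:310,320:520]
cv2.imwrite("pics/crop0.png",cv2.resize(im,None,fx=4,fy=3.5*4/3.5*0.88,interpolation=cv2.INTER_CUBIC) if 0 else cv2.resize(im[:150],None,fx=4,fy=4,interpolation=cv2.INTER_CUBIC))
E
cat > h.py <<'E'
import numpy as np, cv2
from plant import r
from scipy.spatial.transform import Rotation as R
def pix(name,uv,z):
    c=r.camera_params(name); u,v=uv
    d=R.from_quat(c['attitude']).apply([(u-c['cx'])/c['fx'],(v-c['cy'])/c['fy'],1])
    p=np.array(c['position']); return p+d*(z-p[2])/d[2]
def wpix(uv,z,s):
    c=r.camera_params('wrist'); H=np.array(c['hand_eye'])
    a=np.array([(uv[0]-c['cx'])/c['fx'],(uv[1]-c['cy'])/c['fy']]); t=np.linalg.norm(a)
    d=np.r_[np.sin(t)*a/t,np.cos(t)]
    Q=R.from_quat(s['eef_rot']); p=Q.apply(H[:3,3])+s['tool_pos']; d=Q.apply(H[:3,:3]@d)
    return p+d*(z-p[2])/d[2]
def delta(pos,Rt):
    """shift/turn from the measured pose to target, tool axes"""
    s=r.get_state(); Q=R.from_quat(s['eef_rot'])
    return Q.inv().apply(np.array(pos)-s['tool_pos']).round(4),(Q.inv()*Rt).as_rotvec().round(4)
E
```

```text
(no output)
```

View pics/crop0.png

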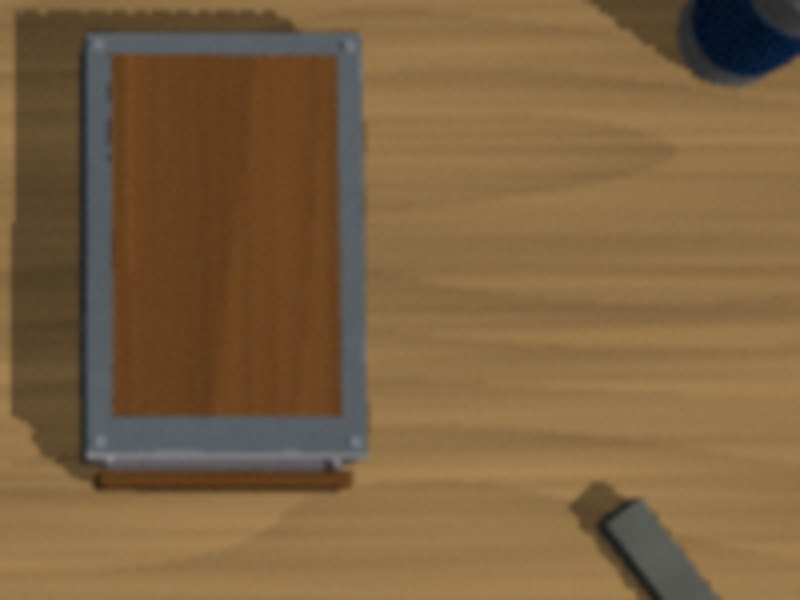

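The crop shows the shell's front corners at (86,459) and (366,458), and its back corners at (83,33) and (359,33). The front's top outer edge runs from (96,488) to (352,488), and the stone's upper end is at (600,520)–(638,502).

```bash
python3 - <<'E'
from h import *
f=lambda a,b:(320+a/4-.375,140+b/4-.375)
P={k:pix('top',f(*uv),z) for k,uv,z in [('FL',(86,459),.056),('FR',(366,458),.056),('BL',(83,33),.056),('BR',(359,33),.056),('dL',(96,488),.05),('dR',(352,488),.05)]}
for k,v in P.items(): print(k,v.round(4))
d=lambda a,b:np.linalg.norm(P[a]-P[b]).round(4)
print(d('FL','FR'),d('BL','BR'),d('FL','BL'),d('dL','dR'))
yw=lambda v:np.arctan2(v[1],v[0])
for a,b in(('FL','BL'),('FR','BR')): print(yw(P[b]-P[a]))
for a,b in(('FR','FL'),('BR','BL'),('dR','dL')): print(yw(P[b]-P[a])-np.pi/2)
im=r.snapshot('top')[260:302,464:506]
hsv=cv2.cvtColor(im,cv2.COLOR_RGB2HSV); m=((hsv[...,1]<70)).astype('uint8')
n,l,st,c=cv2.connectedComponentsWithStats(m); i=1+st[1:,4].argmax(); print(st[i],c[i])
ys,xs=np.nonzero(l==i); rc=cv2.minAreaRect(np.c_[xs,ys].astype('float32')); print(rc)
b=cv2.boxPoints(rc)+[464,260]; W=np.array([pix('top',q,.018) for q in b]); print(W.round(4),W.mean(0))
for i in range(4): e=W[(i+1)%4]-W[i]; print(np.linalg.norm(e),yw(e))
for n,uv in (('cone',(123,165)),('cork',(102,283)),('can',(505,155))): print(n,pix('top',uv,0.02))
E
```

```text
FL [ 0.538  -0.0778  0.056 ]
FR [ 0.538  -0.2072  0.056 ]
BL [ 0.7382 -0.0782  0.056 ]
BR [ 0.7379 -0.2079  0.056 ]
dL [ 0.5249 -0.0827  0.05  ]
dR [ 0.5244 -0.2014  0.05  ]
0.1294 0.1297 0.2001 0.1188
-0.00185585491428717
-0.00370614688954534
-0.0002182577260441132
-0.0019315980288194812
-0.0039165074928397825
[  6   5  30  32 427] [20.41217799 20.65105386]
((20.379182815551758, 20.592937469482422), (34.692543029785156, 12.560041427612305), 52.4314079284668)
[[ 0.5082 -0.3237  0.018 ]
 [ 0.5228 -0.3432  0.018 ]
 [ 0.4702 -0.382   0.018 ]
 [ 0.4558 -0.3625  0.018 ]] [ 0.48926274 -0.35285775  0.018     ]
0.024342200446811207 -0.9304427801091056
0.06527454513692808 -2.5056342181978795
0.024243333942898536 2.2073827396727763
0.06518285769745916 0.6374716585994342
cone [0.71424803 0.3392098  0.02      ]
cork [0.48771492 0.37286103 0.02      ]
can [ 0.73233852 -0.40027008  0.02      ]
```

Sizes match (130×200 shell, 119 front, 65×24 stone), so the measurements are good. The front face is at x≈0.525, y≈−0.142 with yaw≈0. The stone is at (0.489,−0.353) with yaw 0.637. I'll move to the press position first.

```bash
cat >> h.py <<'E'
def down(a): return R.from_euler('z',a)*R.from_quat([0,1,0,0])
def go(*ts):
    for (p,a) in ts: print(*delta(p,down(a)))
E
python3 -c "
from h import *
go(((.42,.36,.2),0),((.46,.1,.2),0),((.44,-.142,.1),0),((.44,-.142,.022),0))"
```

```text
[-0.3193 -0.1728  0.0384] [-1.400e-03 -1.000e-04 -2.467e-01]
[-0.4216 -0.4152  0.0387] [-1.400e-03 -1.000e-04 -2.467e-01]
[-0.4613 -0.6546  0.139 ] [-1.400e-03 -1.000e-04 -2.467e-01]
[-0.4612 -0.6545  0.217 ] [-1.400e-03 -1.000e-04 -2.467e-01]
```

Call:
{"op": "carry_out", "data": {"plan": [{"rot": [0, 0, -0.247], "xyz": [-0.319, -0.173, 0.038], "grip": 255}, {"rot": [0, 0, -0.247], "xyz": [-0.319, -0.173, 0.038], "grip": 255}, {"rot": [0, 0, -0.247], "xyz": [-0.319, -0.173, 0.038], "grip": 255}, {"rot": [0, 0, -0.247], "xyz": [-0.319, -0.173, 0.038], "grip": 255}, {"rot": [0, 0, -0.247], "xyz": [-0.319, -0.173, 0.038], "grip": 255}, {"rot": [0, 0, -0.247], "xyz": [-0.319, -0.173, 0.038], "grip": 255}, {"rot": [0, 0, -0.247], "xyz": [-0.319, -0.173, 0.038], "grip": 255}, {"rot": [0, 0, -0.247], "xyz": [-0.319, -0.173, 0.038], "grip": 255}]}}

```text
clock: 0.82
tool_pos: [0.3978, 0.3799, 0.2037]
eef_rot: [-0.0, 1.0, -0.0, -0.0]
contact_force: [0.4, 0.3, 0.2]
opening: 0.419
finger_force: 0.0
```

```bash
python3 -c "
from h import *
go(((.46,.1,.2),0),((.44,-.142,.1),0),((.44,-.142,.022),0))"
```

```text
[-0.0621 -0.28    0.0038] [-0.0002 -0.0002  0.0004]
[-0.042  -0.5219  0.1038] [-0.0002 -0.0002  0.0004]
[-0.042  -0.5219  0.1818] [-0.0002 -0.0002  0.0004]
```

Call:
{"op": "carry_out", "data": {"plan": [{"rot": [0, 0, 0], "xyz": [-0.062, -0.29, 0.004], "grip": 255}, {"rot": [0, 0, 0], "xyz": [-0.062, -0.29, 0.004], "grip": 255}, {"rot": [0, 0, 0], "xyz": [-0.062, -0.29, 0.004], "grip": 255}, {"rot": [0, 0, 0], "xyz": [-0.062, -0.29, 0.004], "grip": 255}, {"rot": [0, 0, 0], "xyz": [-0.062, -0.29, 0.004], "grip": 255}, {"rot": [0, 0, 0], "xyz": [-0.062, -0.29, 0.004], "grip": 255}, {"rot": [0, 0, 0], "xyz": [-0.062, -0.29, 0.004], "grip": 255}, {"rot": [0, 0, 0], "xyz": [-0.042, -0.33, 0.004], "grip": 255}]}}

```text
clock: 1.48
tool_pos: [0.4459, 0.0559, 0.2]
eef_rot: [0.002, 1.0, 0.001, 0.003]
contact_force: [1.7, -0.4, -0.7]
opening: 0.002
finger_force: 0.0
```

```bash
python3 -c "
from h import *
go(((.44,-.142,.1),0),((.44,-.142,.022),0))"
```

```text
[ 0.0058 -0.1981  0.0997] [ 0.0015  0.0057 -0.0032]
[ 0.0062 -0.1982  0.1777] [ 0.0015  0.0057 -0.0032]
```

Call:
{"op": "carry_out", "data": {"plan": [{"rot": [0, 0, 0], "xyz": [0.006, -0.198, 0.1], "grip": 255}, {"rot": [0, 0, 0], "xyz": [0.006, -0.198, 0.1], "grip": 255}, {"rot": [0, 0, 0], "xyz": [0.006, -0.198, 0.1], "grip": 255}, {"rot": [0, 0, 0], "xyz": [0.006, -0.198, 0.1], "grip": 255}, {"rot": [0, 0, 0], "xyz": [0.006, -0.198, 0.1], "grip": 255}, {"rot": [0, 0, 0], "xyz": [0.006, -0.198, 0.1], "grip": 255}, {"rot": [0, 0, 0], "xyz": [0.006, -0.198, 0.14], "grip": 255}, {"rot": [0, 0, 0], "xyz": [0.006, -0.198, 0.14], "grip": 255}]}}

```text
clock: 2.15
tool_pos: [0.4324, -0.1401, 0.0542]
eef_rot: [0.001, 1.0, 0.001, -0.005]
contact_force: [-1.4, 0.7, -0.6]
opening: 0.006
finger_force: 0.0
```

```bash
python3 -c "
from h import *
go(((.5,-.142,.022),0))"
```

```text
[-0.0679 -0.0018  0.0315] [ 0.002  -0.0101 -0.0018]
```

Call:
{"op": "carry_out", "data": {"plan": [{"rot": [0, 0, 0], "xyz": [0, 0, 0.037], "grip": 255}, {"rot": [0, 0, 0], "xyz": [-0.025, 0, 0.037], "grip": 255}, {"rot": [0, 0, 0], "xyz": [-0.045, 0, 0.037], "grip": 255}, {"rot": [0, 0, 0], "xyz": [-0.055, 0, 0.037], "grip": 255}, {"rot": [0, 0, 0], "xyz": [-0.055, 0, 0.037], "grip": 255}, {"rot": [0, 0, 0], "xyz": [-0.055, 0, 0.037], "grip": 255}]}}

```text
clock: 2.65
tool_pos: [0.491, -0.1388, 0.0244]
eef_rot: [-0.001, 1.0, 0.0, 0.001]
contact_force: [-0.3, -0.3, 0.2]
opening: 0.005
finger_force: 0.0
```

Call:
{"op": "carry_out", "data": {"plan": [{"rot": [0, 0, 0], "xyz": [-0.012, 0, 0], "grip": 255}, {"rot": [0, 0, 0], "xyz": [-0.018, 0, 0], "grip": 255}, {"rot": [0, 0, 0], "xyz": [-0.022, 0, 0], "grip": 255}, {"rot": [0, 0, 0], "xyz": [-0.026, 0, 0], "grip": 255}, {"rot": [0, 0, 0], "xyz": [-0.028, 0, 0], "grip": 255}, {"rot": [0, 0, 0], "xyz": [-0.028, 0, 0], "grip": 255}]}}

```text
clock: 3.15
tool_pos: [0.5158, -0.1398, 0.023]
eef_rot: [-0.0, 1.0, -0.0, -0.003]
contact_force: [-5.1, 0.7, 4.0]
opening: 0.001
finger_force: 2.3
```

In contact at roughly 5 N. I'll press on to the stop in small steps.

Call:
{"op": "carry_out", "data": {"plan": [{"rot": [0, 0, 0], "xyz": [-0.003, 0, 0], "grip": 255}, {"rot": [0, 0, 0], "xyz": [-0.005, 0, 0], "grip": 255}, {"rot": [0, 0, 0], "xyz": [-0.007, 0, 0], "grip": 255}, {"rot": [0, 0, 0], "xyz": [-0.009, 0, 0], "grip": 255}, {"rot": [0, 0, 0], "xyz": [-0.009, 0, 0], "grip": 255}]}}

```text
clock: 3.57
tool_pos: [0.5245, -0.1399, 0.0228]
eef_rot: [-0.0, 1.0, -0.0, -0.003]
contact_force: [-5.1, -0.1, 4.6]
opening: 0.007
finger_force: 2.8
```

Call:
{"op": "carry_out", "data": {"plan": [{"rot": [0, 0, 0], "xyz": [-0.002, 0, 0], "grip": 255}, {"rot": [0, 0, 0], "xyz": [-0.003, 0, 0], "grip": 255}, {"rot": [0, 0, 0], "xyz": [-0.004, 0, 0], "grip": 255}, {"rot": [0, 0, 0], "xyz": [-0.004, 0, 0], "grip": 255}]}}

```text
clock: 3.9
tool_pos: [0.5244, -0.14, 0.0227]
eef_rot: [0.0, 1.0, -0.001, -0.007]
contact_force: [-12.3, 1.5, 9.7]
opening: 0.007
finger_force: 6.1
```

At the stop, with force rising and no motion. Now I'll retreat quickly.

Call:
{"op": "carry_out", "data": {"plan": [{"rot": [0, 0, 0], "xyz": [0.04, 0, 0], "grip": 255}, {"rot": [0, 0, 0], "xyz": [0.08, 0, 0], "grip": 255}, {"rot": [0, 0, 0], "xyz": [0.12, 0, 0], "grip": 255}, {"rot": [0, 0, 0], "xyz": [0.12, 0, -0.04], "grip": 255}, {"rot": [0, 0, 0], "xyz": [0.12, 0, -0.08], "grip": 255}, {"rot": [0, 0, 0], "xyz": [0.12, 0, -0.12], "grip": 0}, {"rot": [0, 0, 0], "xyz": [0.1, -0.04, -0.12], "grip": 0}, {"rot": [0, 0, 0], "xyz": [0.08, -0.08, -0.12], "grip": 0}]}}

```text
clock: 4.57
tool_pos: [0.4505, -0.2139, 0.1467]
eef_rot: [-0.003, 1.0, -0.0, 0.003]
contact_force: [1.3, -0.3, -0.3]
opening: 0.208
finger_force: 0.0
```

```bash
python3 -c "
from h import *
s=r.get_state(); cv2.imwrite('pics/w1.png',r.snapshot('wrist')[:,:,::-1])
print(s['tool_pos'],s['eef_rot'])
im=r.snapshot('top'); cv2.imwrite('pics/top1.png',im[:,:,::-1])
cv2.imwrite('pics/m1.png',np.hstack([cv2.imread('pics/w1.png'),cv2.imread('pics/top1.png')])[:, :] if 0 else cv2.imread('pics/top1.png'))
go(((.47,-.34,.15),.637),((.489,-.353,.004),.637))"
```

```text
[ 0.45050042 -0.21386636  0.14674997] [-2.57507600e-03  9.99992316e-01 -1.81958036e-04  2.95017578e-03]
[-0.0196 -0.1179 -0.0053] [-0.0068  0.0051 -0.6478]
[-0.0377 -0.13    0.1408] [-0.0068  0.0051 -0.6478]
```

View pics/w1.png

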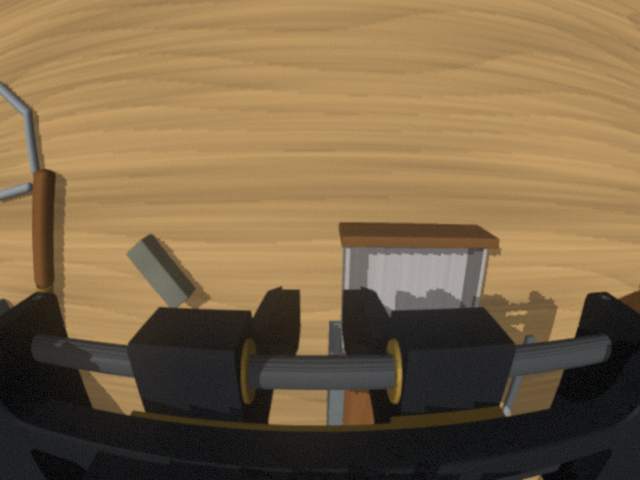

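The drawer has sprung open: its front's top edge is at (340–497, 225–240) and the stone is at (162,270). Moving over the stone.

Call:
{"op": "carry_out", "data": {"plan": [{"rot": [0, 0, -0.64], "xyz": [-0.038, -0.139, 0.03], "grip": 0}, {"rot": [0, 0, -0.64], "xyz": [-0.038, -0.139, 0.03], "grip": 0}, {"rot": [0, 0, -0.64], "xyz": [-0.038, -0.139, 0.03], "grip": 0}, {"rot": [0, 0, -0.64], "xyz": [-0.038, -0.139, 0.03], "grip": 0}, {"rot": [0, 0, -0.64], "xyz": [-0.038, -0.139, 0.03], "grip": 0}, {"rot": [0, 0, -0.64], "xyz": [-0.038, -0.139, 0.03], "grip": 0}, {"rot": [0, 0, -0.64], "xyz": [-0.038, -0.139, 0.03], "grip": 0}, {"rot": [0, 0, -0.64], "xyz": [-0.038, -0.139, 0.03], "grip": 0}]}}

```text
clock: 5.33
tool_pos: [0.4868, -0.3517, 0.113]
eef_rot: [-0.314, 0.949, 0.0, 0.0]
contact_force: [0.2, -0.2, 0.6]
opening: 0.908
finger_force: 0.0
```

```bash
python3 -c "
from h import *
s=r.get_state(); cv2.imwrite('pics/w2.png',r.snapshot('wrist')[:,:,::-1])
print(s['tool_pos'],s['eef_rot'],s['opening'])
go(((.489,-.353,.004),.637))"
```

```text
[ 0.48684295 -0.35174831  0.11300934] [-3.14289399e-01  9.49327114e-01  4.38334985e-04  1.06909272e-04] 0.9079126924977055
[-0.001  -0.0022  0.1092] [0.0003 0.0001 0.0031]
```

View pics/w2.png

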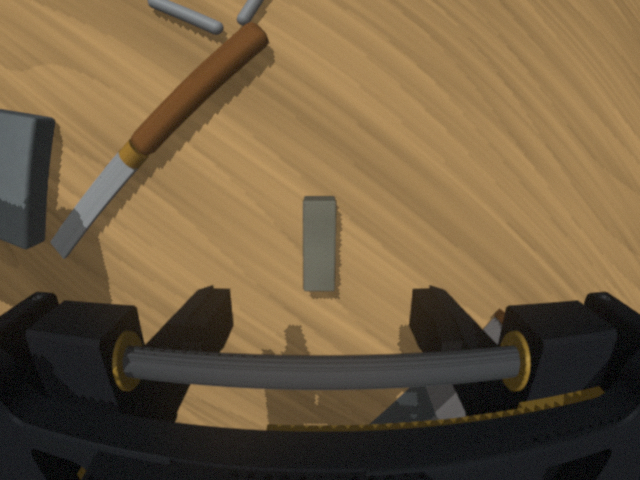

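The stone's top face has corners (303,201), (336,201), (303,290) and (336,290), and it's square with the fingers.

```bash
python3 -c "
from h import *
s=r.get_state()
W=np.array([wpix(p,.022,s) for p in [(303,201),(336,201),(336,290),(303,290)]]);print(W.round(4),W.mean(0))
for i in range(4): print(np.linalg.norm(W[(i+1)%4]-W[i]))
e=W[0]-W[3];print(np.arctan2(e[1],e[0])+np.pi)
print(delta(W.mean(0)+[0,0,-.018],down(.637)))"
```

```text
[[ 0.4684 -0.38    0.022 ]
 [ 0.4557 -0.3629  0.022 ]
 [ 0.5052 -0.325   0.022 ]
 [ 0.519  -0.3434  0.022 ]] [ 0.48707487 -0.35279789  0.022     ]
0.02133351741441342
0.06240434260622144
0.0229409784573257
0.06241568655989577
0.6272448214952409
(array([ 0.0005, -0.0009,  0.1092]), array([0.0003, 0.0001, 0.0031]))
```

Call:
{"op": "carry_out", "data": {"plan": [{"rot": [0, 0, 0], "xyz": [0, -0.001, 0.035], "grip": 0}, {"rot": [0, 0, 0], "xyz": [0, -0.001, 0.065], "grip": 0}, {"rot": [0, 0, 0], "xyz": [0, -0.001, 0.09], "grip": 0}, {"rot": [0, 0, 0], "xyz": [0, -0.001, 0.102], "grip": 0}, {"rot": [0, 0, 0], "xyz": [0, -0.001, 0.107], "grip": 0}, {"rot": [0, 0, 0], "xyz": [0, -0.001, 0.108], "grip": 0}, {"rot": [0, 0, 0], "xyz": [0, -0.001, 0.108], "grip": 0}]}}

```text
clock: 5.97
tool_pos: [0.4882, -0.3539, 0.0059]
eef_rot: [-0.315, 0.949, -0.0, 0.001]
contact_force: [0.2, 0.3, -0.1]
opening: 1.002
finger_force: 0.0
```

Call:
{"op": "carry_out", "data": {"plan": [{"rot": [0, 0, 0], "xyz": [0, 0, 0], "grip": 255}, {"rot": [0, 0, 0], "xyz": [0, 0, 0], "grip": 255}, {"rot": [0, 0, 0], "xyz": [0, 0, 0], "grip": 255}, {"rot": [0, 0, 0], "xyz": [0, 0, 0], "grip": 255}, {"rot": [0, 0, 0], "xyz": [0, 0, 0], "grip": 255}, {"rot": [0, 0, 0], "xyz": [0, 0, 0], "grip": 255}, {"rot": [0, 0, 0], "xyz": [0, 0, 0], "grip": 255}, {"rot": [0, 0, 0], "xyz": [0, 0, 0], "grip": 255}], "squeeze": 25}}

```text
clock: 6.63
tool_pos: [0.4873, -0.3541, 0.0049]
eef_rot: [-0.315, 0.949, 0.0, 0.0]
contact_force: [0.3, -0.6, 1.0]
opening: 0.419
finger_force: 0.0
```

Call:
{"op": "carry_out", "data": {"plan": [{"rot": [0, 0, 0], "xyz": [0, 0, 0], "grip": 255}, {"rot": [0, 0, 0], "xyz": [0, 0, 0], "grip": 255}, {"rot": [0, 0, 0], "xyz": [0, 0, 0], "grip": 255}, {"rot": [0, 0, 0], "xyz": [0, 0, 0], "grip": 255}, {"rot": [0, 0, 0], "xyz": [0, 0, 0], "grip": 255}, {"rot": [0, 0, 0], "xyz": [0, 0, 0], "grip": 255}]}}

```text
clock: 7.13
tool_pos: [0.4873, -0.354, 0.0049]
eef_rot: [-0.315, 0.949, 0.0, -0.0]
contact_force: [-0.8, 0.9, -0.6]
opening: 0.253
finger_force: 25.0
```

Call:
{"op": "carry_out", "data": {"plan": [{"rot": [0, 0, 0], "xyz": [0, 0, -0.02], "grip": 255}, {"rot": [0, 0, 0], "xyz": [0, 0, -0.05], "grip": 255}, {"rot": [0, 0, 0], "xyz": [0, 0, -0.08], "grip": 255}, {"rot": [0, 0, 0], "xyz": [0, 0, -0.11], "grip": 255}, {"rot": [0, 0, 0], "xyz": [0, 0, -0.13], "grip": 255}, {"rot": [0, 0, 0], "xyz": [0, 0, -0.13], "grip": 255}, {"rot": [0, 0, 0], "xyz": [0, 0, -0.13], "grip": 255}]}}

```text
clock: 7.72
tool_pos: [0.4877, -0.3544, 0.1357]
eef_rot: [-0.315, 0.949, -0.001, 0.0]
contact_force: [-0.5, 0.0, -1.1]
opening: 0.253
finger_force: 25.0
```

```bash
python3 -c "
from h import *
s=r.get_state(); print(s['opening'],s['finger_force'])
cv2.imwrite('pics/w3.png',r.snapshot('wrist')[:,:,::-1])
go(((.493,-.142,.135),0),((.493,-.142,.014),0))"
```

```text
0.2529613475569452 24.999923687428236
[-0.1318  0.1664 -0.0007] [ 3.0e-04 -1.0e-03  6.4e-01]
[-0.1319  0.1664  0.1203] [ 3.0e-04 -1.0e-03  6.4e-01]
```

View pics/w3.png

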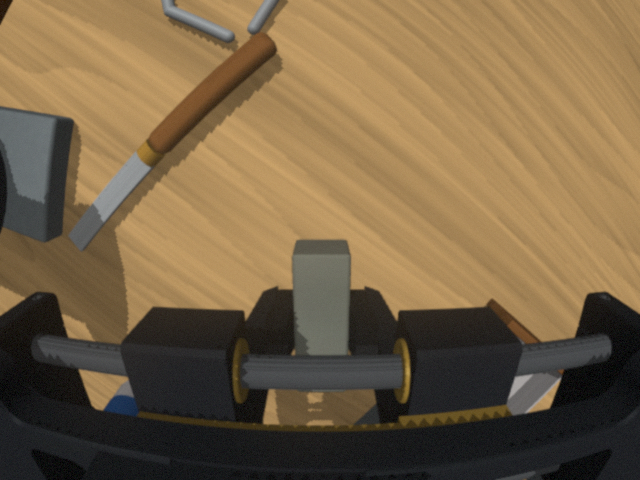

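The stone is held level at (321,295), with an opening of 0.253 (22 mm) and 25 N grip. Carrying it over the tray.

Call:
{"op": "carry_out", "data": {"plan": [{"rot": [0, 0, 0.1], "xyz": [-0.022, 0.027, 0], "grip": 255}, {"rot": [0, 0, 0.22], "xyz": [-0.045, 0.055, 0], "grip": 255}, {"rot": [0, 0, 0.34], "xyz": [-0.067, 0.083, 0], "grip": 255}, {"rot": [0, 0, 0.46], "xyz": [-0.09, 0.111, 0], "grip": 255}, {"rot": [0, 0, 0.56], "xyz": [-0.112, 0.139, 0], "grip": 255}, {"rot": [0, 0, 0.64], "xyz": [-0.132, 0.166, 0], "grip": 255}, {"rot": [0, 0, 0.64], "xyz": [-0.132, 0.166, 0], "grip": 255}, {"rot": [0, 0, 0.64], "xyz": [-0.132, 0.166, 0], "grip": 255}]}}

```text
clock: 8.43
tool_pos: [0.4934, -0.1394, 0.1339]
eef_rot: [-0.003, 1.0, 0.0, -0.001]
contact_force: [0.0, -0.9, -0.2]
opening: 0.248
finger_force: 25.0
```

```bash
python3 -c "
from h import *
s=r.get_state(); cv2.imwrite('pics/w4.png',r.snapshot('wrist')[:,:,::-1])
print(s['tool_pos'],s['opening'],s['finger_force'])
go(((.493,-.142,.0135),0))"
```

```text
[ 0.49335978 -0.13942045  0.13385078] 0.24817419817064834 24.999944628216326
[-0.0002 -0.0002  0.1203] [-0.0003 -0.0029  0.0028]
```

View pics/w4.png

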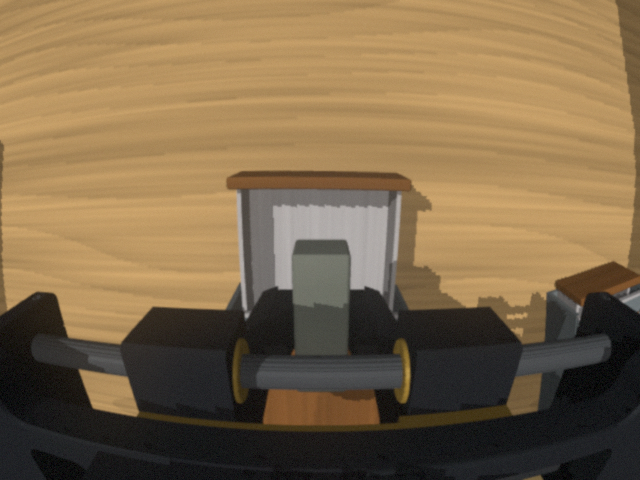

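The front's top outer edge runs (228,177)–(411,179). The stone is centred at column 321, the same as the drawer. I'll check the positions against the tray.

```bash
python3 -c "
from h import *
s=r.get_state()
for p in [(228,175),(411,177)]: print(wpix(p,.05,s))
go(((.493,-.142,.0135),0))"
```

```text
[ 0.44305757 -0.2008538   0.05      ]
[ 0.44394314 -0.0854829   0.05      ]
[-0.0002 -0.0002  0.1203] [-0.0003 -0.0029  0.0028]
```

Call:
{"op": "carry_out", "data": {"plan": [{"rot": [0, 0, 0], "xyz": [0, 0, 0.03], "grip": 255}, {"rot": [0, 0, 0], "xyz": [0, 0, 0.06], "grip": 255}, {"rot": [0, 0, 0], "xyz": [0, 0, 0.085], "grip": 255}, {"rot": [0, 0, 0], "xyz": [0, 0, 0.1], "grip": 255}, {"rot": [0, 0, 0], "xyz": [0, 0, 0.11], "grip": 255}, {"rot": [0, 0, 0], "xyz": [0, 0, 0.115], "grip": 255}, {"rot": [0, 0, 0], "xyz": [0, 0, 0.117], "grip": 255}, {"rot": [0, 0, 0], "xyz": [0, 0, 0.117], "grip": 255}]}}

```text
clock: 9.15
tool_pos: [0.4936, -0.1432, 0.0174]
eef_rot: [0.001, 1.0, -0.0, -0.0]
contact_force: [0.4, 0.6, -0.7]
opening: 0.247
finger_force: 25.0
```

Call:
{"op": "carry_out", "data": {"plan": [{"rot": [0, 0, 0], "xyz": [0, 0, 0.001], "grip": 255}, {"rot": [0, 0, 0], "xyz": [0, 0, 0.002], "grip": 255}, {"rot": [0, 0, 0], "xyz": [0, 0, 0.003], "grip": 255}, {"rot": [0, 0, 0], "xyz": [0, 0, 0.004], "grip": 255}, {"rot": [0, 0, 0], "xyz": [0, 0, 0.0045], "grip": 255}, {"rot": [0, 0, 0], "xyz": [0, 0, 0.0045], "grip": 255}]}}

```text
clock: 9.65
tool_pos: [0.4941, -0.142, 0.0135]
eef_rot: [-0.0, 1.0, 0.0, 0.0]
contact_force: [-1.3, -0.2, -1.5]
opening: 0.245
finger_force: 25.0
```

Call:
{"op": "carry_out", "data": {"plan": [{"rot": [0, 0, 0], "xyz": [0, 0, 0.0005], "grip": 255}, {"rot": [0, 0, 0], "xyz": [0, 0, 0.001], "grip": 255}, {"rot": [0, 0, 0], "xyz": [0, 0, 0.001], "grip": 255}, {"rot": [0, 0, 0], "xyz": [0, 0, 0.001], "grip": 255}]}}

```text
clock: 9.98
tool_pos: [0.4941, -0.1421, 0.0127]
eef_rot: [-0.0, 1.0, -0.0, 0.0]
contact_force: [-0.1, 0.5, 4.3]
opening: 0.247
finger_force: 25.0
```

Touched down at 4.3 N. I'll release with a limited opening of about 45 mm.

Call:
{"op": "carry_out", "data": {"plan": [{"rot": [0, 0, 0], "xyz": [0, 0, 0], "grip": 125}, {"rot": [0, 0, 0], "xyz": [0, 0, 0], "grip": 125}, {"rot": [0, 0, 0], "xyz": [0, 0, 0], "grip": 125}, {"rot": [0, 0, 0], "xyz": [0, 0, 0], "grip": 125}, {"rot": [0, 0, 0], "xyz": [0, 0, 0], "grip": 125}, {"rot": [0, 0, 0], "xyz": [0, 0, 0], "grip": 125}]}}

```text
clock: 10.48
tool_pos: [0.494, -0.1421, 0.0124]
eef_rot: [-0.0, 1.0, 0.0, -0.0]
contact_force: [-0.3, -0.1, -0.6]
opening: 0.507
finger_force: 0.0
```

Call:
{"op": "carry_out", "data": {"plan": [{"rot": [0, 0, 0], "xyz": [0, 0, -0.015], "grip": 125}, {"rot": [0, 0, 0], "xyz": [0, 0, -0.045], "grip": 125}, {"rot": [0, 0, 0], "xyz": [0, 0, -0.08], "grip": 125}, {"rot": [0, 0, 0], "xyz": [0, 0, -0.11], "grip": 255}, {"rot": [0, 0, 0], "xyz": [0.04, 0, -0.11], "grip": 255}, {"rot": [0, 0, 0], "xyz": [0.08, 0, -0.11], "grip": 255}, {"rot": [0, 0, 0], "xyz": [0.085, 0, -0.11], "grip": 255}, {"rot": [0, 0, 0], "xyz": [0.085, 0, -0.11], "grip": 255}]}}

```text
clock: 11.15
tool_pos: [0.4051, -0.1426, 0.1227]
eef_rot: [0.0, 1.0, -0.001, -0.002]
contact_force: [0.5, 0.0, 0.9]
opening: 0.157
finger_force: 0.0
```

```bash
python3 -c "
from h import *
s=r.get_state(); cv2.imwrite('pics/w5.png',r.snapshot('wrist')[:,:,::-1])
cv2.imwrite('pics/top5.png',cv2.resize(r.snapshot('top')[120:360,250:510],None,fx=2.5,fy=2.5)[:,:,::-1])
print(s['tool_pos'],s['opening'])
go(((.409,-.142,.022),0))"
```

```text
[ 0.40514154 -0.1425774   0.12266279] 0.15708514501376475
[1.400e-03 1.000e-04 1.006e-01] [0.0001 0.0017 0.0003]
```

View pics/top5.png

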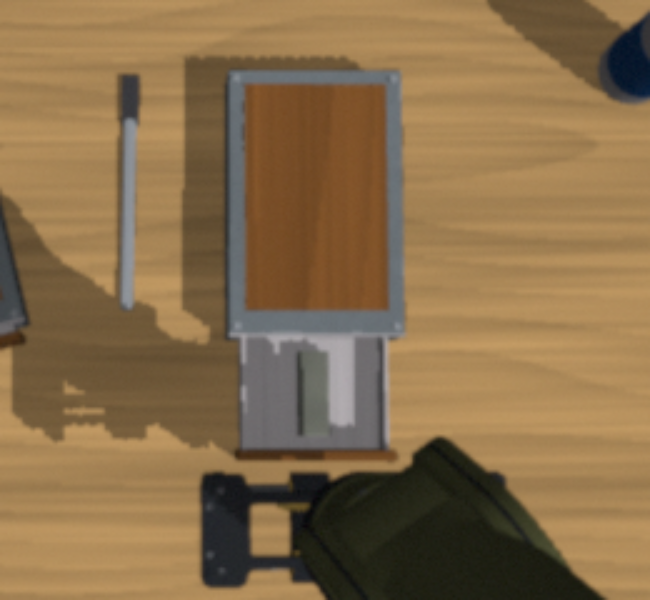

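The stone lies flat in the open drawer at (314,390), and the fingers are clear in front. I'll lower them and push the drawer shut.

Call:
{"op": "carry_out", "data": {"plan": [{"rot": [0, 0, 0], "xyz": [0, 0, 0.04], "grip": 255}, {"rot": [0, 0, 0], "xyz": [0, 0, 0.08], "grip": 255}, {"rot": [0, 0, 0], "xyz": [0, 0, 0.1], "grip": 255}, {"rot": [0, 0, 0], "xyz": [0, 0, 0.1], "grip": 255}, {"rot": [0, 0, 0], "xyz": [0, 0, 0.1], "grip": 255}]}}

```text
clock: 11.67
tool_pos: [0.4109, -0.1419, 0.0209]
eef_rot: [-0.0, 1.0, -0.0, 0.0]
contact_force: [0.6, -0.4, -0.4]
opening: 0.004
finger_force: 0.0
```

Call:
{"op": "carry_out", "data": {"plan": [{"rot": [0, 0, 0], "xyz": [-0.012, 0, 0], "grip": 255}, {"rot": [0, 0, 0], "xyz": [-0.022, 0, 0], "grip": 255}, {"rot": [0, 0, 0], "xyz": [-0.032, 0, 0], "grip": 255}, {"rot": [0, 0, 0], "xyz": [-0.042, 0, 0], "grip": 255}, {"rot": [0, 0, 0], "xyz": [-0.054, 0, 0], "grip": 255}, {"rot": [0, 0, 0], "xyz": [-0.066, 0, 0], "grip": 255}, {"rot": [0, 0, 0], "xyz": [-0.078, 0, 0], "grip": 255}, {"rot": [0, 0, 0], "xyz": [-0.088, 0, 0], "grip": 255}]}}

```text
clock: 12.33
tool_pos: [0.4952, -0.142, 0.0218]
eef_rot: [0.0, 1.0, -0.0, -0.003]
contact_force: [-8.3, 1.7, 3.9]
opening: 0.004
finger_force: 4.2
```

Call:
{"op": "carry_out", "data": {"plan": [{"rot": [0, 0, 0], "xyz": [-0.01, 0, 0], "grip": 255}, {"rot": [0, 0, 0], "xyz": [-0.018, 0, 0], "grip": 255}, {"rot": [0, 0, 0], "xyz": [-0.024, 0, 0], "grip": 255}, {"rot": [0, 0, 0], "xyz": [-0.029, 0, 0], "grip": 255}, {"rot": [0, 0, 0], "xyz": [-0.032, 0, 0], "grip": 255}, {"rot": [0, 0, 0], "xyz": [-0.034, 0, 0], "grip": 255}, {"rot": [0, 0, 0], "xyz": [-0.035, 0, 0], "grip": 255}, {"rot": [0, 0, 0], "xyz": [-0.035, 0, 0], "grip": 255}]}}

```text
clock: 13.0
tool_pos: [0.5245, -0.1423, 0.0217]
eef_rot: [0.0, 1.0, -0.001, -0.008]
contact_force: [-17.5, 1.9, 14.0]
opening: 0.007
finger_force: 8.7
```

At the stop, at the same x (0.5245) as the first press. Backing off.

Call:
{"op": "carry_out", "data": {"plan": [{"rot": [0, 0, 0], "xyz": [0.012, 0, 0], "grip": 255}, {"rot": [0, 0, 0], "xyz": [0.022, 0, 0], "grip": 255}, {"rot": [0, 0, 0], "xyz": [0.035, 0, 0], "grip": 255}, {"rot": [0, 0, 0], "xyz": [0.06, 0, 0], "grip": 255}, {"rot": [0, 0, 0], "xyz": [0.09, 0, 0], "grip": 255}, {"rot": [0, 0, 0], "xyz": [0.12, 0, -0.03], "grip": 255}, {"rot": [0, 0, 0], "xyz": [0.12, 0, -0.07], "grip": 255}, {"rot": [0, 0, 0], "xyz": [0.12, 0, -0.1], "grip": 255}]}}

```text
clock: 13.67
tool_pos: [0.4102, -0.1423, 0.1228]
eef_rot: [-0.001, 1.0, -0.0, -0.004]
contact_force: [1.6, -0.7, -0.6]
opening: 0.01
finger_force: 0.0
```

```bash
python3 -c "
from h import *
cv2.imwrite('pics/top6.png',cv2.resize(r.snapshot('top')[120:360,180:510],None,fx=2.4,fy=2.4)[:,:,::-1])
print(r.get_state()['tool_pos'])"
```

```text
[ 0.4143608  -0.14107771  0.12869381]
```

View pics/top6.png

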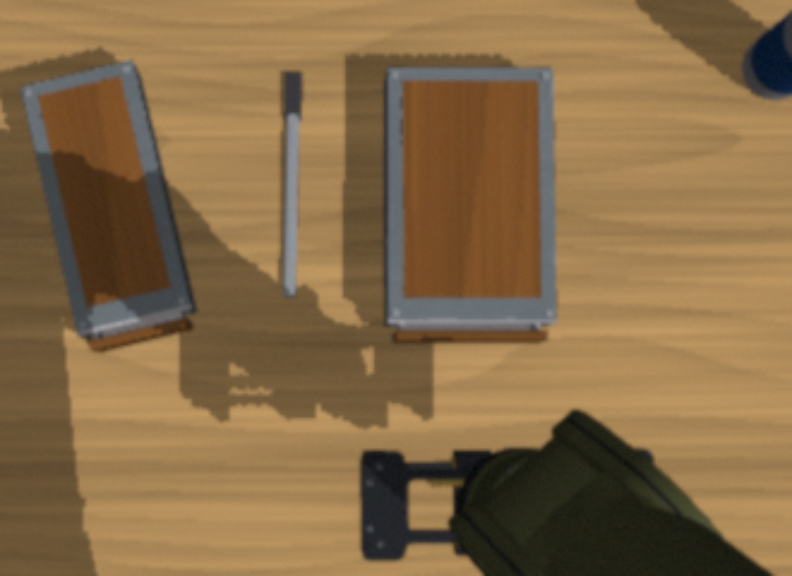

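The wide drawer is shut: its front edge is at (395–547, 341), the same place as at the start. The narrow drawer is still shut and the arm is clear, so I'm handing in.

```bash
python3 -c "
from plant import r
print(r.finish_job())"
```

```text
the job is handed in; nothing more can be done
None
```

The stone was laid flat in the wide drawer, which is caught shut with the narrow drawer still closed and the cone never approached; the job is handed in at about 14 s on the robot's clock, though the hand-in call returned no verdict.

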